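# Fetch the old carton from behind the spice jars and bin it

### The arm

A 6-joint arm with a two-finger parallel gripper is mounted at the origin on a cart in front of the work surface, level with it; the furniture and walls round the work are solid. World frame = base frame: x ahead of the robot, y to its left, z up, the work surface at z = 0. Lengths are in m, angles in rad, forces in N, time in s.
With the tool pointing down it reaches from about 0.35 to 0.85 m from the base axis. Payload 8.1 kg.
Tool frame: the origin (TCP) lies on the mounting face of the last link; the fingertips stand 186 mm ahead of it and the grasp point (between the pads) lies 167 mm ahead of it (robot.finger_overhang is the distance from the TCP to the fingertips, in m); z points along the fingers, y is the line along which they close (so a half turn about z gives the same grasp; the last joint's range is limited). The gripper opens to 93 mm and grips with 3 to 60 N. Pads are 15 mm wide; open, the fingers measure 128 mm over their backs; the gripper's body (75 mm by 188 mm) begins 65 mm behind the grasp point.
Start: joints at [1.188, 0.13, 1.488, -0, 1.523, -0.085], TCP at [0.176, 0.574, 0.405] pointing down, gripper open.
Joint ranges: [-2.96, 2.96], [-0.89, 2.26], [0.02, 2.5], [-1.34, 4.48], [0, 2.73], [-2.66, 2.66]. Speed limits (rad/s): [2.39, 2.39, 2.79, 3.14, 3.14, 3.14].

### API

Orientations are given as a rotation vector (axis times angle).
In Python, from plant import readout, read_camera, get_calibration, job, robot gives the robot as it stands.
- The arm moves only by the shell command python3 -m handwheel 'ROWS' [FORCE]. ROWS is JSON, a list of rows, each a list of 5 numbers: the shift along the world's x, y, z in cm, then the turn about the world's z in rad, then the closure, from 0 (fully open) to 1 (shut). In form: [[tx, ty, tz, spin, gripper], ...]. A call has 1 to 10 rows; each row shifts and turns the commanded pose from where the row before left it; what a row does not reach is not made up. A row lasts 1/8 s, in which the tool goes at most 62.5 mm and 10.7 degrees, less where a joint would pass 70% of its speed; a pose out of reach is approached as far as the arm can. A call is refused whole if a number of a shift passes 6.25 or a number of a turn 0.188, either way. A call with a gripper value outside its range is refused whole. The fingers move at their own pace and stop on an object; FORCE is the grip in N (left out, the last holds). Time passes only in rows, so rows that do not move let the fingers close. It gives the time, the measured TCP pose, the force, the opening and the grip force at its end, in the units of the state.
- readout.read_state(): the state, without advancing time (a new reading comes with each control period).
- read_camera(name): name is "scene" or "top" or "wrist"; returns the picture (420x560x3 uint8, red, green, blue); there is no depth.
- get_calibration(name): a dict with "fovy" (degrees; the focal length in pixels is half the picture's height over the tangent of half this angle, whatever the lens; pixels are square), "cx", "cy" (the principal point, pixels), "pose" (4x4, takes a point from camera to world coordinates). Camera axes: x right, y down, z forward; pixel columns grow to the right and rows downward; lengths in m; the calibration is good to about 2 mm. A picture is of the moment at which its call begins: read the wrist's pose just before it. get_calibration takes no time and is no camera call; for the wrist camera it gives the pose at the moment of the call.
- job.close_job(): hands the job in; it is judged then, once.
The state is a dict: "t": time; "q": joint angles; "dq": joint speeds; "joint_torque": joint torques, N m; "tool_pos": TCP position; "orientation": TCP orientation; "force": force on the tool from outside, world axes, zero at the start; "wrist_torque": the same for the moment, N m; "opening": finger opening in m; "gripper_force": force on a finger pad.
Only numpy, scipy, OpenCV 4.12 (cv2) and the standard library are available. Lean on these libraries where they do the work, as an engineer would, in place of code of your own. Each camera call takes 0.05 s, during which the arm holds its last target. There are 200 camera calls.

### The job

The small carton behind the two spice jars in the wooden tray is out of date. First stand both jars aside on the cork mat, then push the carton down through the two flaps in the lid of the recycling bin so that they swing shut behind it, and after that stand each jar back exactly where it stood in the tray at the start. Keep the jars upright and do not disturb the tumbler or the yoghurt pot.

Things in the scene. Friction and masses are not known exactly. Their poses are not given: they have to be found in the camera images.
- tray: Low open wooden tray, fixed, 124 (x) x 136 (y) x 20 mm high, walls 6 mm thick, floor 6 mm thick. Origin under its centre; front (-x) to the robot. At the start the two jars stand side by side 22 mm in front of its centre, 52 mm apart along its y; the carton stands 22 mm behind its centre, long side along y, only about 4 mm from the jars.
- jar_red: Spice jar with a red cap, round, 45 mm across, 106 mm tall, about 0.11 kg, upright; the cap is the top 21 mm, also 45 mm across. Origin at the centre of its underside, z up. It may be the left or the right one of the two. Its yaw is of no matter.
- jar_black: Spice jar with a black cap (some green on its top), round, 45 mm across, 105 mm tall, about 0.11 kg, upright; the cap is the top 21 mm, also 45 mm across. Origin at the centre of its underside, z up. Its yaw is of no matter.
- carton: Small closed printed carton, white with orange fruit, 32 (x) x 85 (y) x 48 mm high, about 0.2 kg, rigid. Origin at the centre of its underside. Stands in the tray behind the jars; grip it across its 32 mm side, along its x, once the jars are gone.
- mat: Flat cork mat, fixed, 150 (x) x 210 (y) x 6 mm thick: the place for the jars while they are set aside. Origin under its centre. It lies left or right of the tray. Note: over the right part of the worktop hangs a wall cabinet, 0.59 m up; carry things low there and leave the start pose towards the middle without rising, or the wrist strikes it.
- bin: Grey worktop recycling bin with a green lid, fixed, 200 (x) x 170 (y) mm, 158 mm high to the top of the lid, hollow inside (floor 5 mm thick). Origin under its centre. Over its centre the lid has an opening 130 (x) x 122 mm (y), filled by two white flaps level with the lid that part along a line through the centre, along the bin's y. It is on the side of the tray without the mat.
- flap_front (a joint): White flap over the -x half of the opening in the bin's lid (the bin's own x), 62 (x) x 116 x 4 mm, top 1 mm under the lid's, hinged at the opening's -x edge, free edge at the bin's centre. 0 is shut and level, grows to 1.45 rad as it swings down into the bin. A weak spring shuts it: under 1 N near the free edge opens it, and it shuts by itself when nothing holds it.
- flap_back (a joint): The other white flap, the same mirrored: over the +x half of the opening, hinged at its +x edge, free edge at the bin's centre. 0 is shut and level, grows to 1.45 rad as it swings down into the bin; a weak spring shuts it.
- tumbler: Bystander: clear drinking glass, 81 mm across, 93 mm tall, loose, in front of the tray. Origin at the centre of its underside. Leave it alone.
- yoghurt: Bystander: white, blue and red yoghurt pot, 72 mm across, 71 mm tall, loose, to the left behind the tray. Origin at the centre of its underside. Leave it alone.
Mind the look-alikes: they are no part of the job. There is more than one size of the carton; the job needs the larger.

How it is judged:
By the outcome, as a careful person would: the job done as asked, in the order asked, and still so for the second after the job is handed in, with the robot touching nothing.
It also fails if it takes over 104 s, if anything falls off the work surface, if the arm or the gripper's body presses on something with over 40 N, if the wrist force passes 120 N, or if a joint passes its speed limit or range.

## Working session

There is one attempt and no reset: what is moved stays moved. The work goes in short steps, Python scripts to look and compute and a shell command to move; the robot and the scene stay as the last step left them, time stands still between calls to the robot, and variables do not carry over. Pictures are saved under pics/ and viewed, at most 14 in all, crops included, and the job is handed in when it is done.

```bash
mkdir -p pics; ls; cat > h.py <<'E'
import numpy as np,cv2
from plant import readout, read_camera, get_calibration, job, robot
def K(c): 
    f=210/np.tan(np.radians(c['fovy'])/2); return f,c['cx'],c['cy']
def pix(cam,u,v,z,c=None):
    c=c or get_calibration(cam); f,cx,cy=K(c); T=np.array(c['pose'])
    d=T[:3,:3]@np.array([(u-cx)/f,(v-cy)/f,1]); o=T[:3,3]; return o+d*(z-o[2])/d[2]
def proj(cam,p,c=None):
    c=c or get_calibration(cam); f,cx,cy=K(c); T=np.array(c['pose'])
    q=T[:3,:3].T@(np.array(p)-T[:3,3]); return np.array([cx+f*q[0]/q[2],cy+f*q[1]/q[2]])
def snap(cam,name):
    c=get_calibration(cam); im=np.array(read_camera(cam)); np.savez('pics/'+name,im=im,**{k:np.array(v) for k,v in c.items()})
    cv2.imwrite('pics/'+name+'.png',im[:,:,::-1]); return im,c
E
python3 - <<'E'
from h import *
print(readout.read_state())
for n in ('scene','top'):
    c=snap(n,n+'0')[1]; print(n,c)
E
```

```text
pics
{'t': 0.0, 'q': array([ 1.18762722e+00,  1.31121601e-01,  1.48927742e+00,  2.86279085e-06,
        1.52298607e+00, -8.54354191e-02]), 'dq': array([-0.00090193, -0.00165185, -0.00020027,  0.00048081, -0.0002053 ,
        0.000912  ]), 'joint_torque': array([-3.52341005e-03, -5.59826446e+01, -4.91762173e+01,  7.62742292e-02,
        3.58199375e-02, -1.20825202e-04]), 'tool_pos': array([0.17592471, 0.57338856, 0.4037118 ]), 'orientation': array([-4.65891409e-01, -3.10643045e+00,  2.73721543e-03]), 'force': array([-0.29527695,  0.68407851,  0.20938627]), 'wrist_torque': array([ 0.04049647, -0.00797965, -0.02647896]), 'gripper_force': 0.0, 'opening': 0.09315949669487039}
scene {'fovy': 55.55618578823165, 'cx': 271.3890546239769, 'cy': 209.7855372113995, 'pose': array([[-0.58179167, -0.42716525,  0.69213315, -0.06101861],
       [-0.81326628,  0.31681883, -0.48808175,  0.49293505],
       [-0.01078925, -0.84685045, -0.53172165,  0.56750927],
       [ 0.        ,  0.        ,  0.        ,  1.        ]])}
top {'fovy': 54.20291062096316, 'cx': 277.64654435736486, 'cy': 208.97877182304808, 'pose': array([[-1.42229279e-02, -9.77278567e-01,  2.11481231e-01,
         3.37494979e-01],
       [-9.99894628e-01,  1.45156853e-02, -1.68152489e-04,
         9.71669482e-02],
       [-2.90546316e-03, -2.11461338e-01, -9.77382044e-01,
         1.04447040e+00],
       [ 0.00000000e+00,  0.00000000e+00,  0.00000000e+00,
         1.00000000e+00]])}
```

View pics/scene0.png

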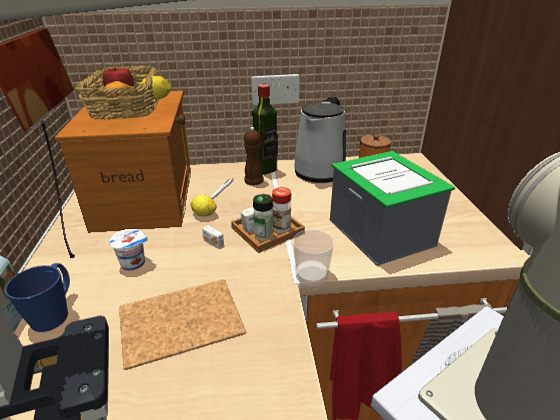

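View pics/top0.png

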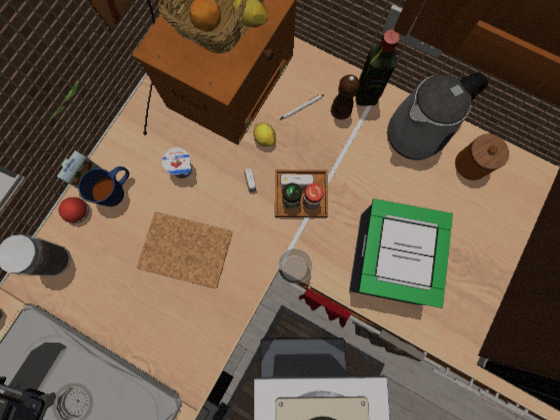

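Candidates in the top view: the carton in the tray behind the jars at (297,180), or the small carton loose on the worktop at (250,180). By the description I choose the one in the tray. The jars are black/green at (292,195) and red at (314,195). The red apple (73,209) and pepper mill (343,95) are not wanted. The mat is at (186,250), the bin at (405,253), the tumbler at (294,266) and the yoghurt at (177,162). Next is a close crop.

```bash
python3 - <<'E'
from h import *
im=cv2.imread('pics/top0.png'); cv2.imwrite('pics/crop1.png',cv2.resize(im[155:285,235:335],None,fx=4.6,fy=4.6,interpolation=cv2.INTER_CUBIC))
cv2.imwrite('pics/crop2.png',cv2.resize(im[190:315,345:465],None,fx=4.8,fy=4.8,interpolation=cv2.INTER_CUBIC))
for n,u,v,z in [('black',292,195,.111),('red',314,195,.112),('tumbler',294,266,0.05),('yog',177,162,.05),('smallc',250,180,.02),('basket/bread',272,52,.25),('bincenter',405.5,253,.157)]: print(n,pix('top',u,v,z).round(4))
for z,l in [(.02,[(277,170),(327,171),(328,217),(275,216)]),(.158,[(369,201),(452,208),(443,305),(357,294),]),(.006,[(155,213),(232,233),(217,287),(138,267)])]:
  for q in l: print(q,pix('top',*q,z).round(4))
E
```

```text
black [0.5725 0.0629 0.111 ]
red [0.5715 0.0114 0.112 ]
tumbler [0.4117 0.0596 0.05  ]
yog [0.6788 0.3513 0.05  ]
smallc [0.6371 0.1676 0.02  ]
basket/bread [0.8564 0.1043 0.25  ]
bincenter [ 0.4281 -0.1778  0.157 ]
(277, 170) [0.6632 0.0972 0.02  ]
(327, 171) [ 0.6585 -0.033   0.02  ]
(328, 217) [ 0.5364 -0.0307  0.02  ]
(275, 216) [0.541 0.104 0.02 ]
(369, 201) [ 0.5444 -0.1059  0.158 ]
(452, 208) [ 0.5258 -0.2881  0.158 ]
(443, 305) [ 0.3177 -0.2475  0.158 ]
(357, 294) [ 0.3429 -0.0681  0.158 ]
(155, 213) [0.5563 0.4143 0.006 ]
(232, 233) [0.5011 0.2146 0.006 ]
(217, 287) [0.3658 0.2507 0.006 ]
(138, 267) [0.4181 0.4503 0.006 ]
```

View pics/crop1.png

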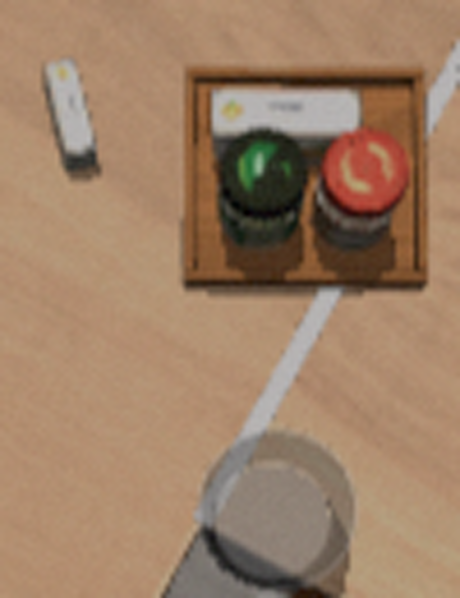

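View pics/crop2.png

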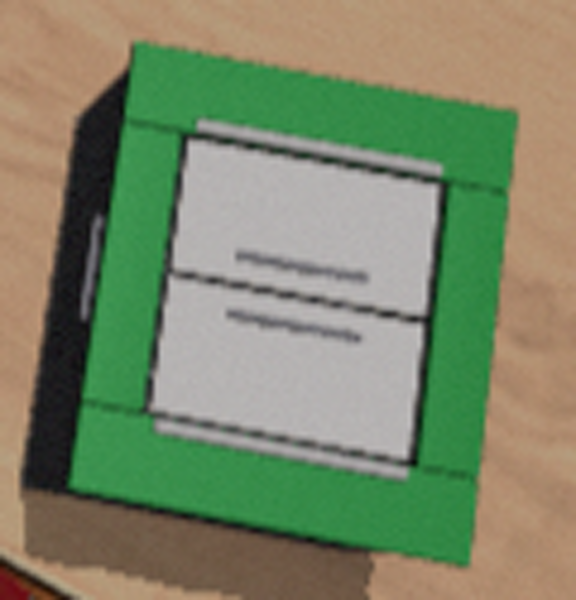

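The crop confirms it: the wide white carton with orange fruit lies behind the jars in the tray. The stick-like small one outside is the look-alike. The bin flaps part along a line from crop (168,272) to (428,320).

```bash
cat >> h.py <<'E'
def rectfit(P,L,W):
    # corners order: (+x+y),(+x-y),(-x-y),(-x+y)
    P=np.array(P)[:,:2]; M=np.array([[L,W],[L,-W],[-L,-W],[-L,W]])/2
    c=P.mean(0); Q=P-c; a=np.arctan2((M[:,0]*Q[:,1]-M[:,1]*Q[:,0]).sum(),(M*Q).sum())
    R=np.array([[np.cos(a),-np.sin(a)],[np.sin(a),np.cos(a)]]); return c,a,(Q-M@R.T)
E
python3 - <<'E'
from h import *
c1=lambda u,v:(u/4.6+235-.4,v/4.6+155-.4); c2=lambda u,v:(u/4.8+345-.4,v/4.8+190-.4)
def fit(n,l,z,L,W):
    c,a,r=rectfit([pix('top',*q,z) for q in l],L,W); print(n,c.round(4),round(a,4),abs(r).max().round(4)); return c,a
tc,ta=fit('tray',[c1(186,69),c1(424,68),c1(427,285),c1(184,285)],.02,.124,.136)
fit('bin',[c2(137,42),c2(517,112),c2(470,566),c2(70,490)],.158,.2,.17)
fit('flaps',[c2(185,136),c2(444,182),c2(413,465),c2(150,411)],.157,.126,.117)
fit('mat',[(155,213),(232,233),(217,287),(138,267)],.006,.15,.21)
R=np.array([[np.cos(ta),-np.sin(ta)],[np.sin(ta),np.cos(ta)]])
for n,o in [('L',(-.022,.026)),('R',(-.022,-.026)),('carton',(.022,0))]: print(n,(tc+R@o).round(4))
print('black',pix('top',*c1(264,170),.111).round(4),'red',pix('top',*c1(366,171),.112).round(4))
print('breadbase',pix('top',240,138,0).round(3),pix('top',296,65,0).round(3),pix('top',232,118,.25).round(3),pix('top',295,20,.25).round(3),'mill',pix('top',345,112,0).round(3),'lemon',pix('top',264,134,.02).round(3))
E
```

```text
tray [0.6011 0.0363] -0.0179 0.0012
bin [ 0.4313 -0.1805] -0.2036 0.004
flaps [ 0.4317 -0.1806] -0.2011 0.0019
mat [0.4603 0.3325] -0.2613 0.0051
L [0.5796 0.0627]
R [0.5786 0.0107]
carton [0.6231 0.036 ]
black [0.5808 0.0627 0.111 ] red [0.5793 0.0108 0.112 ]
breadbase [0.762 0.196 0.   ] [0.978 0.039 0.   ] [0.705 0.189 0.25 ] [0.934 0.053 0.25 ] mill [ 0.833 -0.092  0.   ] lemon [0.764 0.13  0.02 ]
```

```bash
python3 -m handwheel '[[3.6,-4.6,-0.2,-0.118,0],[3.6,-4.6,-0.2,-0.118,0],[3.6,-4.6,-0.2,-0.118,0],[3.6,-4.6,-0.2,-0.118,0],[3.6,-4.6,-0.2,-0.118,0],[3.6,-4.6,-0.2,-0.118,0],[3.6,-4.6,-0.2,-0.118,0],[3.6,-4.6,-0.2,-0.118,0],[3.6,-4.6,-0.2,-0.118,0],[3.6,-4.6,-0.2,-0.118,0]]' 30; python3 -m handwheel '[[4.0,-4.6,-0.2,-0.118,0],[0,0,0,0,0],[0,0,0,0,0]]'; python3 - <<'E'
from h import *
s=readout.read_state(); from scipy.spatial.transform import Rotation as R
im,c=snap('wrist','w1'); print(R.from_rotvec(s['orientation']).as_matrix().round(3),c)
for p in [(.5796,.0627,.111),(.5786,.0107,.112)]: print(proj('wrist',p,c))
E
```

```text
t: 1.35
tool_pos: [0.5368, 0.1119, 0.3844]
orientation: [-2.12, -2.318, 0.0]
force: [0.4, 1.3, -0.2]
opening: 0.093
gripper_force: 0.0
t: 1.72
tool_pos: [0.5758, 0.0676, 0.382]
orientation: [-2.248, -2.193, 0.001]
force: [-0.7, 1.0, 0.1]
opening: 0.0929
gripper_force: 0.0
[[ 0.025  1.    -0.002]
 [ 1.    -0.025  0.   ]
 [ 0.    -0.002 -1.   ]] {'fovy': 64.32604410980267, 'cx': 276.4864830171292, 'cy': 206.81173218577933, 'pose': array([[ 0.99969557, -0.02334262, -0.00799256,  0.57750112],
       [-0.02458904, -0.96927721, -0.24473879,  0.13581861],
       [-0.00203416,  0.24486081, -0.96955611,  0.36207223],
       [ 0.        ,  0.        ,  0.        ,  1.        ]])}
[282.11850227 218.75529666]
[282.21449021 280.20820204]
```

View pics/w1.png

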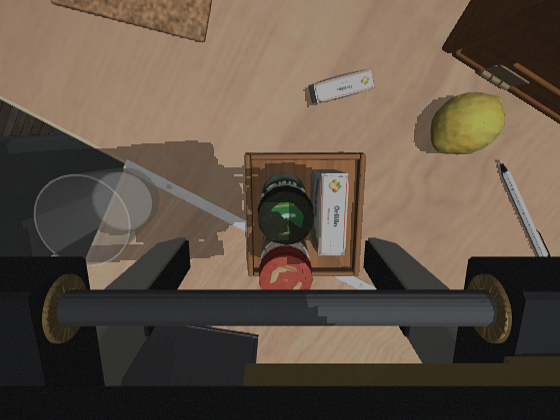

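Wrist view: black cap centre about (286,216), red cap (286,276), and the tray rim spans columns 246–366. The carton (332,215) stands to the right of the jars.

```bash
python3 - <<'E'
from h import *
d=np.load('pics/w1.npz'); c={k:d[k] for k in('fovy','cx','cy','pose')}; im=d['im']
print(proj('wrist',(.6011,.0363,.02),c))
for q in [(246,154),(365,154),(363,275),(249,275)]: print(pix('wrist',*q,.02,c).round(4))
hsv=cv2.cvtColor(im,cv2.COLOR_RGB2HSV)
red=((hsv[...,0]<12)|(hsv[...,0]>170))&(hsv[...,1]>120)&(hsv[...,2]>90); red[:240]=0;red[300:]=0;red[:,:250]=0;red[:,320:]=0
ys,xs=np.where(red); print('red cols',np.percentile(xs,[0.5,99.5]),ys.min(), [ (r,np.where(red[r])[0][[0,-1]]) for r in range(265,290,4)])
dk=(im.max(2)<45)|((hsv[...,0]>40)&(hsv[...,0]<90)&(hsv[...,1]>80)); dk=dk[:, :]; 
for r in (200,208,212,216,220,224,230): x=np.where(dk[r,252:320])[0]+252; print(r,x[[0,-1]])
for u,v,z in[(286.5,216,.111),(286.3,278,.112)]: print(pix('wrist',u,v,z,c).round(4))
print(pix('wrist',332,172,.054,c).round(4),pix('wrist',332,255,.054,c).round(4))
cv2.imwrite('pics/crop3.png',cv2.resize(im[140:300,230:390,::-1],None,fx=3.7,fy=3.7,interpolation=cv2.INTER_CUBIC))
E
```

```text
[301.57762537 218.215002  ]
[0.5451 0.1055 0.02  ]
[0.6659 0.1026 0.02  ]
[ 0.669  -0.0311  0.02  ]
[ 0.5421 -0.0281  0.02  ]
red cols [260. 311.] 249 [(265, array([259, 307])), (269, array([262, 309])), (273, array([260, 311])), (277, array([260, 312])), (281, array([260, 311])), (285, array([260, 310])), (289, array([262, 309]))]
200 [261 315]
208 [252 315]
212 [252 315]
216 [252 313]
220 [252 313]
224 [252 312]
230 [252 314]
[0.5831 0.0649 0.111 ]
[0.582  0.0126 0.112 ]
[0.6272 0.0901 0.054 ] [0.6285 0.0077 0.054 ]
```

View pics/crop3.png

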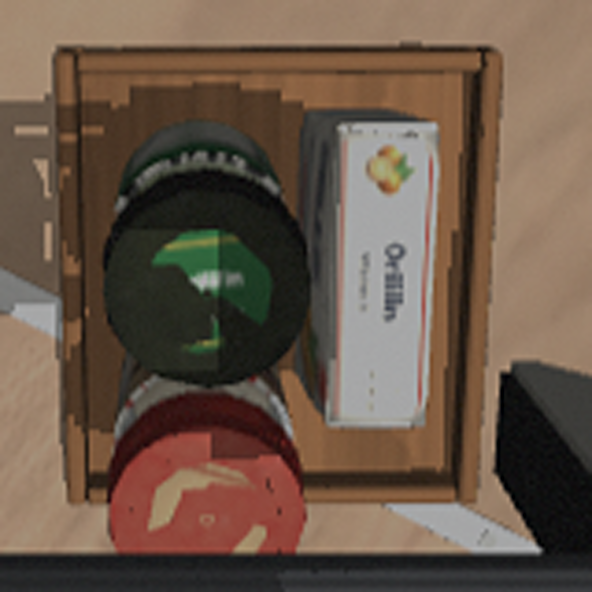

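Black stands left and red right, and the carton has a gap of about 4 mm. I'll grasp the black jar along x.

```bash
python3 -m handwheel '[[0.54,-0.44,0,0,0],[0,0,-3,0,0],[0,0,-4,0,0],[0,0,-4,0,0],[0,0,-1.7,0,0],[0,0,0,0,0]]'; python3 -m handwheel '[[0,0,0,0,0.3],[0,0,0,0,0.45],[0,0,0,0,0.55],[0,0,0,0,0.6],[0,0,0,0,1],[0,0,0,0,1],[0,0,0,0,1],[0,0,0,0,1]]' 25
```

```text
t: 2.52
tool_pos: [0.5809, 0.0637, 0.255]
orientation: [-2.247, -2.194, 0.002]
force: [0.6, -1.2, -0.1]
opening: 0.0931
gripper_force: 0.0
t: 3.52
tool_pos: [0.5815, 0.0632, 0.2558]
orientation: [2.249, 2.193, 0.0]
force: [0.5, -0.4, 0.5]
opening: 0.0444
gripper_force: 25.0
```

```bash
python3 -m handwheel '[[0,0,1.5,0,1],[0,0,3.5,0,1],[0,1,2,0,1],[-1,3.5,0,0,1],[-1.8,5,0,0,1],[-1.8,5,0,0,1],[-1.8,5,0,0,1],[-1.8,5,0,0,1],[-1.6,4,0,0,1],[-1,3.3,0,0,1]]'; python3 -m handwheel '[[0,0,0,0,1],[0,0,-3,0,1],[0,0,-2.5,0,1],[0,0,-1,0,1],[0,0,-0.4,0,1],[0,0,0,0,1],[0,0,0,0,1]]'
```

```text
t: 4.78
tool_pos: [0.472, 0.3835, 0.3262]
orientation: [-2.247, -2.195, -0.001]
force: [-0.0, -0.4, -2.4]
opening: 0.0442
gripper_force: 25.0
t: 5.65
tool_pos: [0.4739, 0.3814, 0.258]
orientation: [2.249, 2.193, 0.003]
force: [-0.1, 1.2, -1.6]
opening: 0.0443
gripper_force: 25.0
```

```bash
python3 -m handwheel '[[0,0,-0.1,0,1],[0,0,-0.1,0,1],[0,0,0,0,1],[0,0,0,0,1]]'; python3 -m handwheel '[[0,0,0,0,0.45],[0,0,0,0,0.3],[0,0,0,0,0.1],[0,0,0,0,0],[0,0,0,0,0]]'
```

```text
t: 6.15
tool_pos: [0.4737, 0.3815, 0.2558]
orientation: [2.249, 2.193, 0.002]
force: [-1.5, -0.6, 5.9]
opening: 0.0443
gripper_force: 25.0
t: 6.78
tool_pos: [0.4734, 0.3812, 0.2546]
orientation: [-2.249, -2.193, 0.0]
force: [0.1, -0.2, 0.0]
opening: 0.0864
gripper_force: 0.0
```

```bash
python3 -m handwheel '[[0,0,4,0,0],[0,0,5,0,0],[1.5,-5.2,0,0,0],[1.5,-5.2,0,0,0],[1.5,-5.2,0,0,0],[1.5,-5.2,0,0,0],[1.5,-5.2,0,0,0],[1.5,-5.2,0,0,0],[1.6,-5.7,0,0,0],[0,0,0,0,0]]';  python3 -m handwheel '[[0,0,0,0,0],[0,0,0,0,0]]'; python3 - <<'E'
from h import *
im,c=snap('wrist','w2'); a=im[130:320,190:400,::-1]
cv2.imwrite('pics/crop4.png',cv2.resize(a,None,fx=3,fy=3)); print(proj('wrist',(.5803,.0114,.112),c),proj('wrist',(.6033,.0367,.02),c))
E
```

```text
t: 8.02
tool_pos: [0.58, 0.0084, 0.3448]
orientation: [2.254, 2.187, -0.001]
force: [-0.6, 1.0, -1.1]
opening: 0.0932
gripper_force: 0.0
t: 8.28
tool_pos: [0.5792, 0.0136, 0.3447]
orientation: [-2.247, -2.195, -0.0]
force: [0.1, -0.3, -0.7]
opening: 0.0929
gripper_force: 0.0
[278.34470072 230.9359631 ] [302.34123151 172.55702085]
```

View pics/crop4.png

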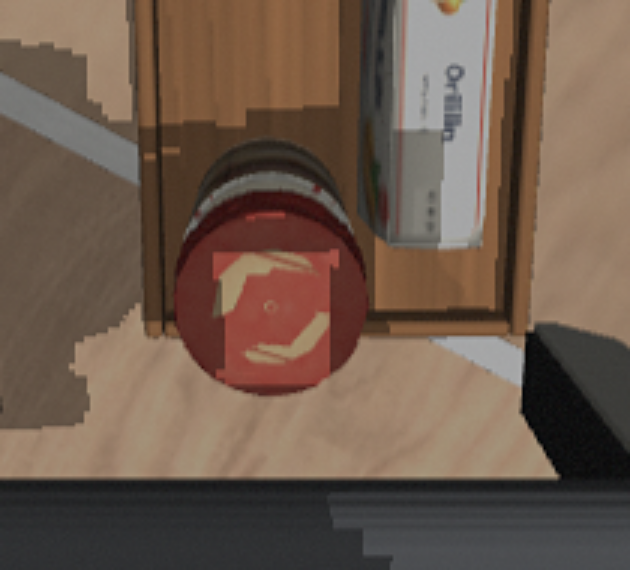

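The red cap centre is at (280,232), within 2 px of the prediction. I'll grasp it now.

```bash
python3 -m handwheel '[[0.15,-0.2,0,0,0],[0,0,-4,0,0],[0,0,-4,0,0],[0,0,-0.9,0,0],[0,0,0,0,0]]'; python3 -m handwheel '[[0,0,0,0,0.3],[0,0,0,0,0.45],[0,0,0,0,0.55],[0,0,0,0,0.6],[0,0,0,0,1],[0,0,0,0,1],[0,0,0,0,1],[0,0,0,0,1]]' 25
```

```text
t: 8.95
tool_pos: [0.5809, 0.0105, 0.2559]
orientation: [-2.248, -2.194, 0.001]
force: [0.1, -0.7, 1.4]
opening: 0.0927
gripper_force: 0.0
t: 9.95
tool_pos: [0.5809, 0.0102, 0.2558]
orientation: [-2.249, -2.194, 0.0]
force: [-0.4, 1.2, 0.3]
opening: 0.0439
gripper_force: 25.0
```

```bash
python3 -m handwheel '[[0,0,1.5,0,1],[0,0,3.5,0,1],[0,0.5,2,0,1],[-1.6,3.1,0,0,1],[-2.3,4.6,0,0,1],[-2.3,4.6,0,0,1],[-2.3,4.6,0,0,1],[-2.3,4.6,0,0,1],[-1.6,3.4,0,0,1],[-1,2,0,0,1]]'; python3 -m handwheel '[[0,0,0,0,1],[0,0,-3,0,1],[0,0,-2.5,0,1],[0,0,-1,0,1],[0,0,-0.5,0,1],[0,0,-0.1,0,1],[0,0,0,0,1],[0,0,0,0,1]]'
```

```text
t: 11.2
tool_pos: [0.4457, 0.2861, 0.3263]
orientation: [-2.247, -2.195, -0.001]
force: [0.6, -0.0, -0.9]
opening: 0.0443
gripper_force: 25.0
t: 12.2
tool_pos: [0.4474, 0.2844, 0.2557]
orientation: [2.249, 2.193, 0.003]
force: [-0.1, -0.6, 2.0]
opening: 0.0443
gripper_force: 25.0
```

```bash
python3 -m handwheel '[[0,0,-0.05,0,1],[0,0,0,0,0.45],[0,0,0,0,0.3],[0,0,0,0,0.1],[0,0,0,0,0],[0,0,0,0,0]]'; python3 -m handwheel '[[0,0,4,0,0],[0,0,5,0,0],[3.5,-4.7,0,0,0],[3.5,-4.7,0,0,0],[3.5,-4.7,0,0,0],[3.5,-4.7,0,0,0],[3.5,-4.7,0,0,0],[0,0,-2,0,0.2],[0,0,0,0,0.2],[0,0,0,0,0.2]]'; python3 - <<'E'
from h import *
im,c=snap('wrist','w3'); a=im[60:320,190:430,::-1]
cv2.imwrite('pics/crop5.png',cv2.resize(a,None,fx=2.3,fy=2.3)); print(proj('wrist',(.625,.048,.054),c),proj('wrist',(.6033,.0367,.02),c))
snap('top','top1')
E
```

```text
t: 12.95
tool_pos: [0.4469, 0.2842, 0.2541]
orientation: [-2.249, -2.193, 0.0]
force: [-0.1, -0.5, 0.4]
opening: 0.0864
gripper_force: 0.0
t: 14.2
tool_pos: [0.6213, 0.0504, 0.3241]
orientation: [-2.247, -2.194, 0.001]
force: [0.4, 0.3, 0.1]
opening: 0.0749
gripper_force: 0.0
[281.68672577 215.94485254] [256.9015656  218.34431309]
```

View pics/crop5.png

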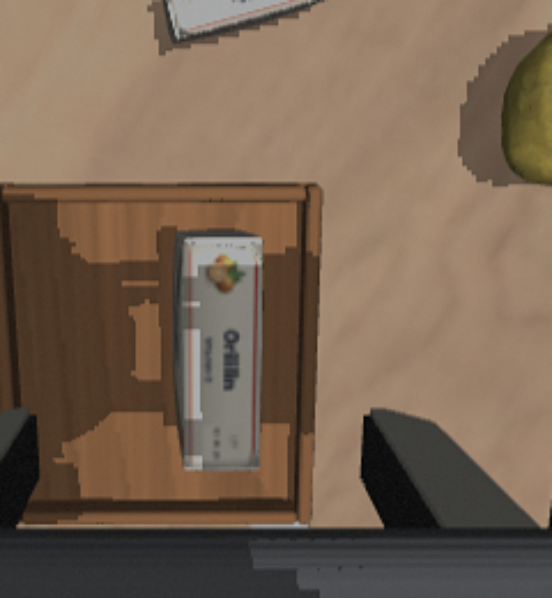

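```bash
python3 - <<'E'
from h import *
d=np.load('pics/w3.npz'); c={k:d[k] for k in('fovy','cx','cy','pose')}; print(c['pose'][:3,3])
for q in [(184,237),(263,237),(260,468),(185,468)]: print(pix('wrist',q[0]/2.3+190,q[1]/2.3+60,.054,c).round(4))
print('tray backwall outer', pix('wrist',320/2.3+190,186/2.3+60,.02,c).round(4),pix('wrist',309/2.3+190,522/2.3+60,.02,c).round(4))
# top camera carton
c1=lambda u,v:(u/4.6+235-.4,v/4.6+155-.4)
for q in [(212,91),(360,92),(211,135),(360,137)]: print(pix('top',*c1(*q),.054).round(4))
E
```

```text
[0.62294927 0.11859171 0.3041094 ]
[0.6171 0.0893 0.054 ]
[0.6427 0.0887 0.054 ]
[0.6415 0.0078 0.054 ]
[0.6151 0.0084 0.054 ]
tray backwall outer [0.6662 0.1026 0.02  ] [ 0.6638 -0.0314  0.02  ]
[0.6407 0.0881 0.054 ]
[0.6389 0.0072 0.054 ]
[0.6158 0.089  0.054 ]
[0.6134 0.008  0.054 ]
```

The carton is at about (0.628, 0.0485), and both cameras agree. I'll lower and grip.

```bash
python3 -m handwheel '[[0.65,-0.2,0,0,0.2],[0,0,-4,0,0.2],[0,0,-4,0,0.2],[0,0,-2,0,0.2],[0,0,-1,0,0.2],[0,0,0,0,0.2]]'; python3 -m handwheel '[[0,0,0,0,0.4],[0,0,0,0,0.55],[0,0,0,0,0.65],[0,0,0,0,0.7],[0,0,0,0,1],[0,0,0,0,1],[0,0,0,0,1],[0,0,0,0,1]]' 40;  python3 -m handwheel '[[0,0,1.5,0,1],[0,0,3.5,0,1],[0,0,4,0,1],[0,0,4,0,1],[0,0,3,0,1],[0,0,1.4,0,1],[0,0,0,0,1],[0,0,0,0,1]]'
```

```text
t: 15.05
tool_pos: [0.6287, 0.0472, 0.2146]
orientation: [2.249, 2.194, 0.0]
force: [0.2, -0.4, -0.0]
opening: 0.0745
gripper_force: 0.0
t: 16.05
tool_pos: [0.6283, 0.0472, 0.2143]
orientation: [-2.249, -2.193, 0.001]
force: [-4.3, 0.0, 5.5]
opening: 0.0322
gripper_force: 40.0
t: 17.05
tool_pos: [0.6281, 0.0472, 0.3863]
orientation: [-2.248, -2.192, 0.003]
force: [-0.8, 0.3, -2.4]
opening: 0.0319
gripper_force: 40.0
```

```bash
python3 -m handwheel '[[-1.7,-2,0,-0.02,1],[-3,-3.5,0,-0.03,1],[-3.3,-3.8,0,-0.03,1],[-3.3,-3.8,0,-0.03,1],[-3.3,-3.8,0,-0.03,1],[-3.1,-3.6,0,-0.03,1],[-1.96,-2.3,0,-0.012,1],[0,0,0,0,1],[0,0,0,0,1]]'; python3 - <<'E'
from h import *
s=readout.read_state(); from scipy.spatial.transform import Rotation as R
print(s['tool_pos'],R.from_rotvec(s['orientation']).as_matrix()[:,1])
im,c=snap('wrist','w4')
th=-.2036; B=np.array([.4315,-.1805])
for ox,oy in [(.1,.085),(-.1,.085),(0,.061),(.063,.06),(-.063,.06)]:
    p=B+np.array([np.cos(th)*ox-np.sin(th)*oy,np.sin(th)*ox+np.cos(th)*oy]); q=proj('wrist',[*p,.158],c); print(q.round(1)); cv2.circle(im,tuple(int(v) for v in q.round()),3,(255,0,255),1)
cv2.imwrite('pics/w4m.png',im[:,:,::-1])
E
```

```text
t: 18.18
tool_pos: [0.4319, -0.1804, 0.3872]
orientation: [-2.438, -1.979, 0.0]
force: [0.3, 0.1, -2.1]
opening: 0.0318
gripper_force: 40.0
[ 0.43189166 -0.18042124  0.38723775] [ 0.97861576 -0.20569256 -0.00132542]
[444.2  93.2]
[108.4  94.4]
[276.2 135. ]
[378.9 136.3]
[173.7 137. ]
```

View pics/w4m.png

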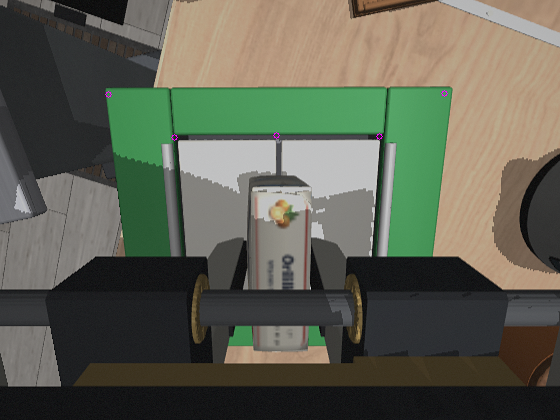

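The lid corners (108,89) and (451,89) and the flap split at column 279 sit within 2–3 mm of the prediction. The carton is aligned with the split, so I'll shift slightly and push down.

```bash
python3 -m handwheel '[[0.1,0.15,-1.5,0,1],[0,0,-2,0,1],[0,0,-2,0,1],[0,0,-2,0,1],[0,0,-2,0,1],[0,0,-1.6,0,1],[0,0,-0.8,0,1],[0,0,0,0,1],[0,0,0,0,1]]'; python3 -m handwheel '[[0,0,0,0,0.6],[0,0,0,0,0.5],[0,0,0,0,0.4],[0,0,0,0,0.35],[0,0,0,0,0.35],[0,0,0,0,0.35],[0,0,0,0,0.35]]'
```

```text
t: 19.35
tool_pos: [0.4331, -0.1794, 0.2698]
orientation: [2.438, 1.98, 0.001]
force: [0.1, 0.3, -1.8]
opening: 0.0319
gripper_force: 40.7
t: 20.23
tool_pos: [0.4328, -0.1793, 0.2692]
orientation: [2.439, 1.98, 0.0]
force: [0.1, -0.7, 0.2]
opening: 0.0602
gripper_force: 0.3
```

Released; the load went from −1.8 to about 0. I'll rise straight out and check.

```bash
python3 -m handwheel '[[0,0,1.5,0,0.35],[0,0,2.5,0,0.35],[0,0,2.5,0,0.35],[0,0,2.5,0,0.35],[0,0,2,0,0.35],[0,0,0.6,0,0.35],[0,0,0,0,0.35],[0,0,0,0,0.35]]'; python3 -m handwheel '[[-1,2,0,0.03,0],[0,5,0,0.03,0],[0,5.5,0,0.03,0],[0,5.5,0,0.03,0],[0,5.5,0,0.03,0],[0,5.5,0,0.03,0],[0,5.5,0,0,0],[0,5.5,0,0,0],[1,3,0,0,0],[0,0,0,0,0]]'; python3 - <<'E'
from h import *
im,c=snap('scene','scene1'); im2,_=snap('top','top2')
cv2.imwrite('pics/comb1.png',np.hstack([cv2.resize(im[130:300,300:480],(390,368)),cv2.resize(im2[180:320,340:480],(368,368))])[:,:,::-1])
E
```

```text
t: 21.22
tool_pos: [0.4326, -0.1792, 0.3843]
orientation: [-2.438, -1.979, 0.001]
force: [0.9, -0.0, -1.0]
opening: 0.0602
gripper_force: 0.0
t: 22.48
tool_pos: [0.4325, 0.2523, 0.3839]
orientation: [-2.247, -2.194, 0.003]
force: [-0.1, -0.3, 0.8]
opening: 0.0932
gripper_force: 0.0
```

View pics/comb1.png

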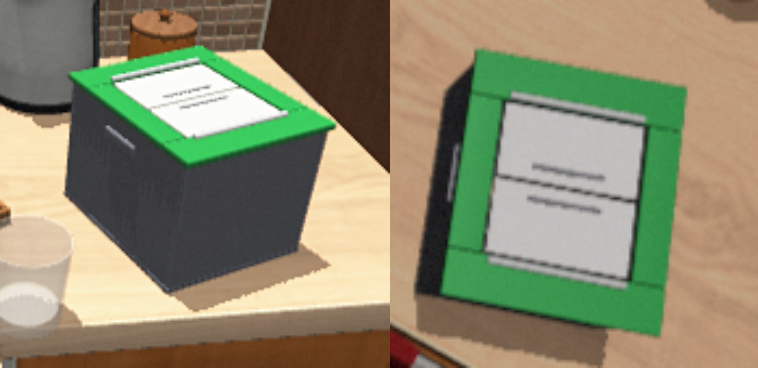

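Both views show the flaps level and shut, with the carton gone. Now I'll bring back the red jar.

```bash
python3 -m handwheel '[[1.45,3.2,0,0,0],[0,0,-3,0,0],[0,0,-4,0,0],[0,0,-4,0,0],[0,0,-1.8,0,0],[0,0,0,0,0],[0,0,0,0,0]]';  python3 -m handwheel '[[0,0,0,0,0.3],[0,0,0,0,0.45],[0,0,0,0,0.55],[0,0,0,0,0.6],[0,0,0,0,1],[0,0,0,0,1],[0,0,0,0,1],[0,0,0,0,1]]' 25
```

```text
t: 23.45
tool_pos: [0.4482, 0.2828, 0.2591]
orientation: [2.251, 2.19, 0.004]
force: [-0.2, -0.7, 0.9]
opening: 0.0932
gripper_force: 0.0
t: 24.45
tool_pos: [0.4473, 0.2827, 0.2572]
orientation: [-2.251, -2.191, 0.0]
force: [-0.0, 0.4, -0.4]
opening: 0.0437
gripper_force: 25.0
```

```bash
python3 -m handwheel '[[0,0,1.5,0,1],[0,0,3.5,0,1],[0.5,-1,2,0,1],[2.3,-4.6,0,0,1],[2.3,-4.8,0,0,1],[2.3,-4.8,0,0,1],[2.3,-4.8,0,0,1],[2.0,-4,0,0,1],[1.64,-3.3,0,0,1],[0,0,0,0,1]]'; python3 -m handwheel '[[0,0,0,0,1],[0,0,0,0,1],[0,0,-3,0,1],[0,0,-2.3,0,1],[0,0,-0.8,0,1],[0,0,-0.4,0,1],[0,0,0,0,1],[0,0,0,0,1]]'
```

```text
t: 25.7
tool_pos: [0.5815, 0.0073, 0.3282]
orientation: [2.254, 2.187, 0.0]
force: [-0.2, 0.7, -0.3]
opening: 0.0442
gripper_force: 25.0
t: 26.7
tool_pos: [0.5812, 0.0097, 0.2633]
orientation: [2.25, 2.19, 0.002]
force: [-0.7, 0.5, -1.7]
opening: 0.0441
gripper_force: 25.0
```

```bash
python3 -m handwheel '[[-0.05,0,-0.3,0,1],[0,0,-0.2,0,1],[0,0,-0.1,0,1],[0,0,0,0,1],[0,0,0,0,1]]'
```

```text
t: 27.32
tool_pos: [0.5804, 0.0097, 0.2571]
orientation: [2.251, 2.191, 0.0]
force: [-3.2, -0.8, 4.9]
opening: 0.0442
gripper_force: 25.0
```

Contact at 4.9 N. I'll release, rise, then move to the black jar at (0.4735, 0.3813).

```bash
python3 -m handwheel '[[0,0,0,0,0.45],[0,0,0,0,0.3],[0,0,0,0,0.1],[0,0,0,0,0],[0,0,0,0,0]]'; python3 -m handwheel '[[0,0,4,0,0],[0,0,5,0,0],[-1.5,5.3,1,0,0],[-1.5,5.3,0,0,0],[-1.5,5.3,0,0,0],[-1.5,5.3,0,0,0],[-1.5,5.3,0,0,0],[-1.5,5.3,0,0,0],[-1.7,5.4,0,0,0],[0,0,0,0,0]]'; python3 -m handwheel '[[0,0,0,0,0],[0,0,0,0,0]]'; python3 - <<'E'
from h import *
a=np.load('pics/top0.npz')['im']; b,c=snap('top','top3')
H=lambda im:cv2.cvtColor(im,cv2.COLOR_RGB2HSV)
def redc(im):
    h=H(im).astype(int); w=((h[...,0]<8)|(h[...,0]>172))&(h[...,1]>130); m=np.zeros_like(w); m[178:215,300:330]=1; w&=m
    ys,xs=np.where(w); return xs.mean(),ys.mean(),w.sum()
p,q=redc(a),redc(b); print(p,q, pix('top',*q[:2],.112)-pix('top',*p[:2],.112))
ga,gb=[cv2.cvtColor(i,cv2.COLOR_RGB2GRAY).astype(np.float32) for i in(a,b)]
t=cv2.resize(np.hstack([a[165:225,265:335],b[165:225,265:335]]),None,fx=5.5,fy=5.5,interpolation=cv2.INTER_CUBIC); cv2.imwrite('pics/cmp1.png',t[:,:,::-1])
E
```

```text
t: 27.95
tool_pos: [0.5802, 0.0097, 0.2562]
orientation: [-2.251, -2.191, 0.0]
force: [-0.1, 0.7, -0.8]
opening: 0.0865
gripper_force: 0.0
t: 29.2
tool_pos: [0.4714, 0.3851, 0.3561]
orientation: [-2.245, -2.196, -0.0]
force: [0.1, -0.9, 0.3]
opening: 0.0931
gripper_force: 0.0
t: 29.45
tool_pos: [0.4738, 0.3806, 0.3562]
orientation: [2.253, 2.189, -0.0]
force: [0.3, 0.1, -0.3]
opening: 0.0929
gripper_force: 0.0
(np.float64(313.8801652892562), np.float64(192.22314049586777), np.int64(242)) (np.float64(313.4458333333333), np.float64(192.57916666666668), np.int64(240)) [-0.0008461   0.00104631  0.        ]
```

View pics/cmp1.png

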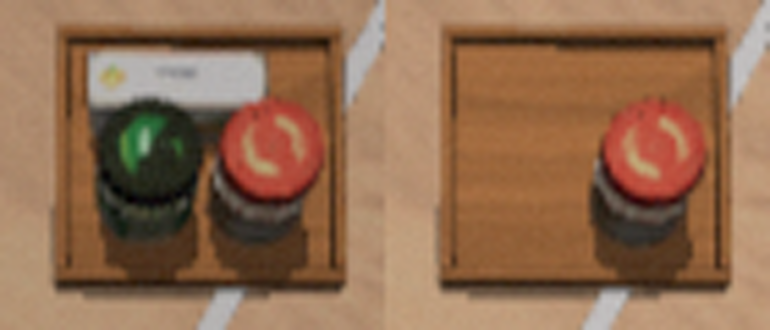

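The red jar is back within about 1 mm of its original pixels (313.9,192.2 → 313.4,192.6), upright. Now the black jar.

```bash
python3 -m handwheel '[[0,0.06,-2,0,0],[0,0,-4,0,0],[0,0,-3.5,0,0],[0,0,-0.6,0,0],[0,0,0,0,0],[0,0,0,0,0]]';  python3 -m handwheel '[[0,0,0,0,0.3],[0,0,0,0,0.45],[0,0,0,0,0.55],[0,0,0,0,0.6],[0,0,0,0,1],[0,0,0,0,1],[0,0,0,0,1],[0,0,0,0,1]]' 25
```

```text
t: 30.25
tool_pos: [0.474, 0.3826, 0.2571]
orientation: [2.251, 2.191, 0.005]
force: [0.6, -0.3, 0.9]
opening: 0.0931
gripper_force: 0.0
t: 31.25
tool_pos: [0.4732, 0.3823, 0.2552]
orientation: [2.251, 2.191, -0.0]
force: [0.6, -0.4, 0.4]
opening: 0.0443
gripper_force: 25.0
```

```bash
python3 -m handwheel '[[0,0,1.5,0,1],[0,0,3.5,0,1],[0.4,-1,2,0,1],[1.6,-4.6,0,0,1],[1.8,-5.3,0,0,1],[1.8,-5.3,0,0,1],[1.8,-5.3,0,0,1],[1.8,-5.3,0,0,1],[1.65,-4.98,0,0,1],[0,0,0,0,1]]'; python3 -m handwheel '[[0,0,0,0,1],[0,0,0,0,1],[0,0,-3,0,1],[0,0,-2.3,0,1],[0,0,-0.8,0,1],[0,0,-0.4,0,1],[0,0,0,0,1],[0,0,0,0,1]]'
```

```text
t: 32.5
tool_pos: [0.5825, 0.0604, 0.3259]
orientation: [2.256, 2.185, -0.0]
force: [0.2, -0.2, -1.7]
opening: 0.0448
gripper_force: 25.0
t: 33.5
tool_pos: [0.5822, 0.0646, 0.2613]
orientation: [2.25, 2.191, 0.002]
force: [-0.4, 0.1, -0.8]
opening: 0.0444
gripper_force: 25.0
```

```bash
python3 -m handwheel '[[-0.05,0,-0.3,0,1],[0,0,-0.2,0,1],[0,0,-0.1,0,1],[0,0,0,0,1],[0,0,0,0,1]]';  python3 -m handwheel '[[0,0,0,0,0.45],[0,0,0,0,0.3],[0,0,0,0,0.1],[0,0,0,0,0],[0,0,0,0,0]]'; python3 -m handwheel '[[0,0,4,0,0],[0,0,5,0,0],[-1.5,5.3,1,0,0],[-1.5,5.3,0,0,0],[-1.5,5.3,0,0,0],[-1.5,5.3,0,0,0],[-1.5,5.3,0,0,0],[-1.5,5.3,0,0,0],[0,0,0,0,0],[0,0,0,0,0]]'; python3 - <<'E'
from h import *
a=np.load('pics/top0.npz')['im']; b,c=snap('top','top4')
H=lambda im:cv2.cvtColor(im,cv2.COLOR_RGB2HSV)
def cen(im,k):
    h=H(im).astype(int); m=np.zeros(h.shape[:2],bool)
    if k=='r': w=((h[...,0]<8)|(h[...,0]>172))&(h[...,1]>130); m[178:215,300:330]=1
    else: w=(h[...,2]<70); m[183:202,281:304]=1
    ys,xs=np.where(w&m); return xs.mean(),ys.mean(),(w&m).sum()
for k in 'rb':
    p,q=cen(a,k),cen(b,k); print(k,p,q,pix('top',*q[:2],.111)-pix('top',*p[:2],.111))
s0=np.load('pics/scene0.npz')['im']; s1,_=snap('scene','scene2')
t=[cv2.resize(i,None,fx=5.5,fy=5.5,interpolation=cv2.INTER_CUBIC) for i in(a[165:225,265:335],b[165:225,265:335])]
u=[cv2.resize(i[170:260,220:340],(385,260)) for i in(s0,s1)]
cv2.imwrite('pics/cmp2.png',np.vstack([np.hstack(t),np.hstack(u)])[:,:,::-1])
cv2.imwrite('pics/top4.png',b[:,:,::-1])
E
```

```text
t: 34.12
tool_pos: [0.5814, 0.0645, 0.2551]
orientation: [2.251, 2.191, 0.001]
force: [-2.7, -0.0, 5.6]
opening: 0.0443
gripper_force: 25.0
t: 34.75
tool_pos: [0.5812, 0.0645, 0.2542]
orientation: [2.251, 2.191, -0.0]
force: [-0.5, -0.4, 0.5]
opening: 0.0866
gripper_force: 0.0
t: 36.0
tool_pos: [0.4912, 0.3823, 0.354]
orientation: [2.25, 2.192, -0.001]
force: [-0.2, -0.3, -0.3]
opening: 0.0928
gripper_force: 0.0
r (np.float64(313.8801652892562), np.float64(192.22314049586777), np.int64(242)) (np.float64(313.3067226890756), np.float64(192.62605042016807), np.int64(238)) [-9.55643840e-04  1.37752201e-03  1.11022302e-16]
b (np.float64(292.32978723404256), np.float64(192.9468085106383), np.int64(282)) (np.float64(291.900826446281), np.float64(193.79752066115702), np.int64(242)) [-0.00204384  0.00105099  0.        ]
```

View pics/cmp2.png

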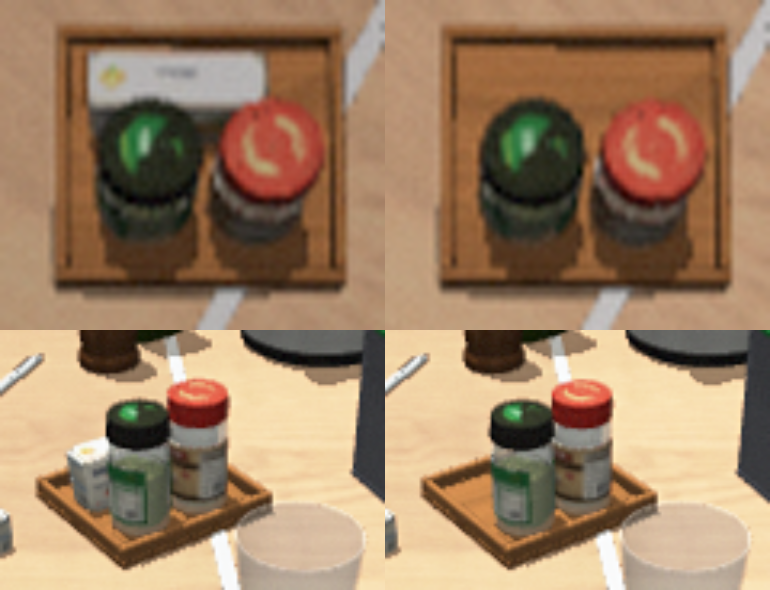

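View pics/top4.png

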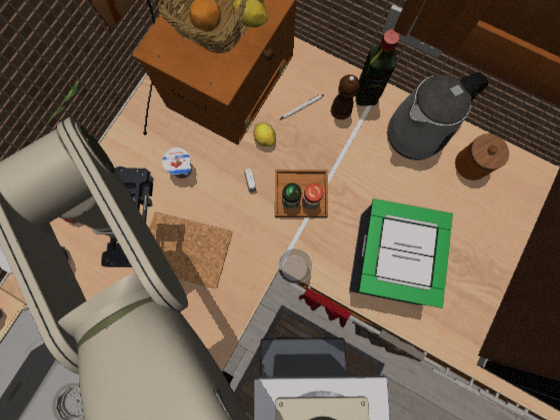

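Both jars stand upright within about 1–2 mm of their start positions. The flaps are shut, the tumbler (294,266) and yoghurt (177,162) are unmoved, and the gripper is clear.

```bash
python3 -c "
from plant import job; print(job.close_job())"
```

```text
the job is handed in; nothing more can be done
None
```

The job is handed in at about 36 s: the out-of-date carton is in the bin with both flaps shut, both jars are upright in the tray within about 1–2 mm of where they started, and the tumbler and yoghurt pot are undisturbed.

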